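Lift a freshly oiled cedar freshener with a spatula onto its drip channel

ROBOT

A 7-joint arm with a two-finger parallel gripper is mounted at the origin on the work surface. World frame = base frame: x ahead of the robot, y to its left, z up, the work surface at z = 0. Lengths are in m, angles in rad, forces in N, time in s.
With the tool pointing down it reaches from about 0.4 to 0.85 m from the base axis. Payload 4.5 kg.
Tool frame: the origin (TCP) lies at the very end of the fingers, on their centre line; the grasp point (between the pads) lies 19 mm behind it; z points along the fingers, y is the line along which they close (so a half turn about z gives the same grasp; the last joint's range is limited). The gripper opens to 88 mm and grips with 3 to 60 N. Pads are 18 mm wide; open, the fingers measure 123 mm over their backs; the gripper's body (75 mm by 187 mm) begins 45 mm behind the grasp point.
Start: joints at [-1.07, 0.689, -0.195, 1.565, 0.157, 0.902, -0.215], TCP at [0.281, 0.558, 0.239] pointing down, gripper open.
Joint ranges: [-3.01, 3.01], [-0.46, 2.08], [-1.47, 1.51], [0.13, 2.56], [-1, 4.14], [0.04, 2.09], [-2.66, 2.66]. Speed limits (rad/s): [2.57, 2.57, 3.14, 3.14, 3.14, 3.14, 3.14].

INTERFACE

Orientations are given as a unit quaternion [x, y, z, w].
In Python, from plant import r gives the robot as it stands. The module is installed in compiled form; this text tells all that it offers.
- The arm moves only by the shell command python3 -m pendant 'ROWS' [FORCE]. ROWS is JSON, one flat list of numbers, 7 for each row, row after row: the opening, from 0 (shut) to 1 (fully open), then the shift along the tool's x, y, z scaled (see below), then the turn, a rotation vector about the tool's x, y, z scaled (see below). A call has 1 to 12 rows; each row is the pose to reach, as a shift and turn from the pose commanded when the call began, along the tool's axes at that moment; what a row does not reach only later rows make up. The controller multiplies each number of a shift by 0.15 m and each number of a turn by pi/2 rad. A row lasts 1/10 s, in which the tool goes at most 50 mm and 8.59 degrees, less where a joint would pass 70% of its speed; a pose out of reach is approached as far as the arm can. A call with a number of a shift or a turn outside -1 to 1 is refused whole. A call with a gripper value outside its range is refused whole. The fingers move at their own pace and stop on an object; FORCE is the grip in N (left out, the last holds). Time passes only in rows, so rows that repeat a pose let the fingers close. It gives the time, the measured TCP pose, the force, the opening and the grip force at its end, in the units of the state.
- r.get_state(): the state, without advancing time (a new reading comes with each control period).
- r.snapshot(name): name is "scene" or "top" or "wrist"; returns a dict with "img" (420x560x3 uint8, red, green, blue), "mtx" (3x3 intrinsics, pixels), "cam_to_world" (4x4, takes a point from camera to world coordinates). Camera axes: x right, y up, looking along -z (the intrinsics and any distortion apply to the point x, -y, -z); pixel columns grow to the right and rows downward; lengths in m; the calibration is good to about 2 mm. A picture is of the moment at which its call begins. There is no depth.
- r.finish_job(): hands the job in; it is judged then, once.
The state is a dict: "clock": time; "q": joint angles; "qd": joint speeds; "joint_torque": joint torques, N m; "tool_pos": TCP position; "eef_rot": TCP orientation; "contact_force": force on the tool from outside, world axes, zero at the start; "moment": the same for the moment, N m; "opening": opening from 0.0 (shut) to 1.0 (fully open); "finger_force": force on a finger pad.
Only numpy, scipy, OpenCV 4.12 (cv2) and the standard library are available. Lean on these libraries where they do the work, as an engineer would, in place of code of your own. Each camera call takes 0.05 s, during which the arm holds its last target. There are 200 camera calls.

TASK

The round cedar freshener in the drain tray has just been oiled and must not be touched by the gripper: slide the spatula under it (the tray's back wall stops it from running away), lift it and carry it level to the drip channel that already holds a round block. Lower it, without dropping it, so that it rests flat and centred across both edges of that channel in the free front half, wholly on the channel and not touching its neighbour, draw the spatula out, and lay the spatula back on the rubber mat, blade and tail both on it. Leave the neighbouring blocks and the other things on the shelf where they are.

Things in the scene. Friction and masses are not known exactly. Their poses are not given: they have to be found in the camera images.
- block: the oiled cedar freshener: plain wooden disc, diameter 100 mm, 18 mm thick, 45 to 90 g, both rims chamfered 5 mm at 45 degrees (flat underside 90 mm across). It lies flat in the drain tray, 3 to 23 mm short of the back wall, and slides when pushed. Origin: centre of its underside; z up. Too wide for the gripper; no part of the robot may touch it.
- tray: drain tray, fixed: steel sheet 170 x 140 mm, 3 mm thick (floor surface at z = 3 mm), back wall 25 mm high (inner face at x = +81 mm), side walls 18 mm high (inner faces at y = +-66 mm, from x = -42 mm to the back), front edge (x = -85 mm) open. Origin: centre of its underside; x points to the back wall, away from the robot.
- spatula: spatula, loose, 0.14 kg, 195 mm long: steel blade 80 x 48 mm, 2 mm thick; 26 mm wide neck sloping up and back from the blade's rear edge to x = -58, z = 45 mm; straight wooden grip x = -56 to -146 mm, 22 mm wide, z = 38 to 58 mm; tail bent down at x = -152 mm, so it stands level on blade and tail. Origin: centre of the blade's underside; x towards the tip, z up. It starts on the mat.
- spatula_grip (a point): the point to hold on the wooden grip, on its middle line: 95 mm behind and 48 mm above the centre of the blade's underside; axes as the spatula's. Grip it across y from above. A disc pushed fully onto the blade lies against the foot of the neck, its centre about 105 mm ahead of this point.
- spatula_tip (a point): middle of the blade's front edge, on its underside (x = +40 mm in the spatula's frame)
- spatula_heel (a point): foot of the bent-down tail (x = -152 mm in the spatula's frame), level with the blade's underside
- mat: the black rubber mat on which the spatula is kept, fixed, 260 x 110 mm, 3 mm thick. Origin: centre of its underside; x along its length, away from the robot. The spatula lies centred on it when its origin is at x = +56 mm, y = 0.
- channel_round: drip channel for round blocks, fixed: open-topped aluminium U 250 mm long (x), 78 mm wide, 36 mm high, walls 6 mm thick, 66 mm clear between them, floor 4 mm thick, front end open. Blocks lie across its two top edges; the blade fits down between the walls. Origin: centre of its underside; x along it, away from the robot. The two channels look alike and may stand in either order.
- channel_round_slot (a point): middle of the free front half of that channel, at the height of its top edges (x = -56 mm, z = 36 mm in the channel's frame): where the block's origin belongs
- channel_oblong: the same kind of drip channel, but holding an oblong block at its back: not for the round one. Origin and axes as the other's.
- round_neighbour: bystander: round cedar block, the same as the oiled one, drying on the back half of its channel (at x about +70 mm); loose. Origin: centre of its underside.
- oblong_neighbour: bystander: oblong cedar block 66 x 120 x 18 mm drying on the back half of the other channel; loose. Origin: centre of its underside.
- flask: bystander: turquoise glass perfume flask, 62 x 32 mm, 118 mm high, left of the channels' far ends. Origin: centre of its underside.
- latch_box: bystander: brushed nickel key box with a latch, 80 x 110 mm, 60 mm high, at one side, outside the tray or mat. Origin: centre of its underside.
- wax_tin: bystander: round metal wax tin, 91 mm in diameter, 44 mm high, at the other side. Origin: centre of its underside.
- visor_clip: bystander: black plastic sun visor clip, 86 x 30 mm, 21 mm high, right of the channels. Origin: centre of its underside.
- extender_a: bystander: steel tire valve extender 100 mm long, 13 mm thick, lying between the two channels. Origin: middle of its underside.
- extender_b: bystander: the other valve extender, alike, lying left of the channels. Origin: middle of its underside.

How it is judged:
On the way, in this order (a step that is already met when the one before it is completed fails the run):
1. the round block is lifted clear of the tray on the spatula, its underside 45 mm or more above the shelf, tilted less than 20 degrees (height (world z) of block above 0.045 m and contact force between spatula and block above 0.2 N and contact force between block and tray below 0.05 N and angle between block's own z axis and vertical below 0.35 rad), for 0.2 s.
2. the block rests flat across both edges of the front half of the channel that holds the round block, and the spatula no longer touches it (x of block in the frame of channel_round between -0.08 and -0.034 m and y of block in the frame of channel_round between -0.016 and 0.016 m and z of block in the frame of channel_round between 0.033 and 0.039 m and angle between block's own z axis and vertical below 0.06 rad and contact force between block and round_neighbour below 0.05 N and contact force between spatula and block below 0.05 N), for 0.2 s.
At the end, for the whole second after the job is handed in: The round block lies flat (3 degrees) on both edges of the channel with the round block, centred across within 16 mm, its centre 34 to 80 mm in front of the channel's middle, clear of neighbour and spatula; the released spatula stands level on the mat, tip and tail on it; all at rest (all of step 2 and x of spatula_tip in the frame of mat between -0.132 and 0.132 m and y of spatula_tip in the frame of mat between -0.056 and 0.056 m and x of spatula_heel in the frame of mat between -0.132 and 0.132 m and y of spatula_heel in the frame of mat between -0.056 and 0.056 m and height (world z) of each of spatula_tip, spatula_heel below 0.007 m and angle between spatula's own z axis and vertical below 0.08 rad and linear speed of each of block, spatula below 0.01 m/s); the robot touches nothing.
It fails at once if the gripper or arm touches the oiled block (contact force between any of the fingers, the arm and block above 0.3 N).
It fails at once if the block is dropped or thrown: faster than 0.5 m/s while off the spatula (linear speed of block above 0.5 m/s and contact force between spatula and block below 0.02 N).
It fails at once if the block is tipped by more than 35 degrees (angle between block's own z axis and vertical above 0.61 rad).
It fails at once if a neighbouring block is shifted by more than 12 mm (distance of any of round_neighbour, oblong_neighbour from where it was at the start of the episode above 0.012 m).
It fails at once if another thing on the shelf is shifted by more than 20 mm or knocked over (distance of any of flask, latch_box, wax_tin, visor_clip, extender_a, extender_b from where it was at the start of the episode above 0.02 m or angle between flask's own z axis and vertical above 0.5 rad).
It also fails if it takes over 64 s, if anything falls off the work surface, if the arm or the gripper's body presses on something with over 40 N, if the wrist force passes 120 N, or if a joint passes its speed limit or range.

## Working session

There is one attempt and no reset: what is moved stays moved. The work goes in short steps, Python scripts to look and compute and a shell command to move; the robot and the scene stay as the last step left them, time stands still between calls to the robot, and variables do not carry over. Pictures are saved under pics/ and viewed, at most 13 in all, crops included, and the job is handed in when it is done.

```bash
mkdir -p pics; python3 - <<'E'
from plant import r
import cv2,numpy as np
for n in("scene","top"):
    s=r.snapshot(n);cv2.imwrite(f"pics/{n}0.png",s["img"][:,:,::-1]);print(n,s["mtx"].tolist(),np.round(s["cam_to_world"],4).tolist())
st=r.get_state();print(st["clock"],st["tool_pos"],st["eef_rot"],st["opening"],st["contact_force"])
E
```

```text
scene [[442.9989175250605, 0.0, 275.9365444907562], [0.0, 442.9989175250605, 205.0917415370253], [0.0, 0.0, 1.0]] [[-0.8497, -0.3206, 0.4186, 1.0944], [0.5273, -0.523, 0.6697, 0.8082], [0.0043, 0.7897, 0.6134, 0.8143], [0.0, 0.0, 0.0, 1.0]]
top [[468.83944569305595, 0.0, 284.6449945808039], [0.0, 468.83944569305595, 205.2700815219383], [0.0, 0.0, 1.0]] [[0.0179, 0.9924, -0.1219, 0.4244], [-0.9997, 0.0201, 0.0163, 0.0098], [0.0186, 0.1216, 0.9924, 1.311], [0.0, 0.0, 0.0, 1.0]]
0.1 [0.28104518 0.55761998 0.23798614] [ 2.31242111e-01  9.72895879e-01 -8.20828129e-04 -1.42385576e-04] 0.9974675062963759 [ 0.482414   -0.45737833  0.33670654]
```

View pics/top0.png

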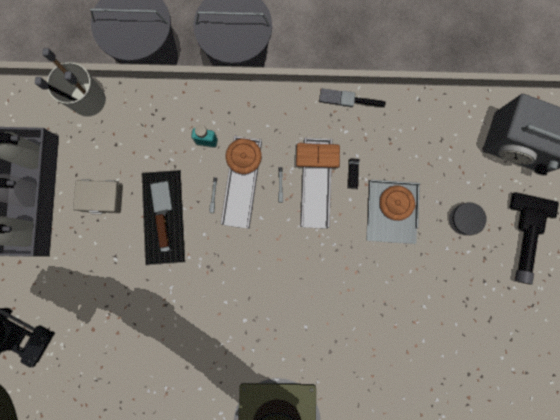

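View pics/scene0.png

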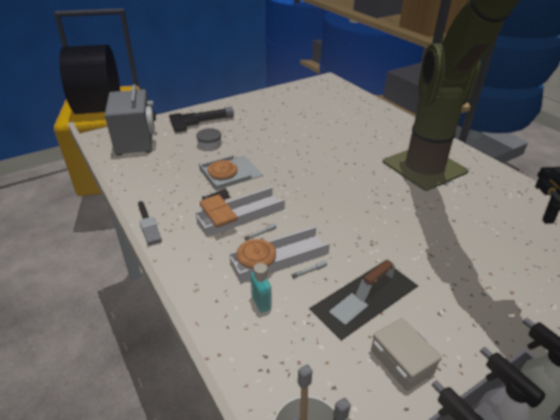

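The top view shows the mat with the spatula at about (163,217). The round channel is at (242,185) with its neighbour at (244,156), the oblong channel is at (316,185), and the tray is at (393,212) with the disc at (398,203). Next I'll measure them.

```bash
cat > h.py <<'E'
import cv2,numpy as np
from plant import r
def ray(s,px,z):
    K=s["mtx"];T=s["cam_to_world"];px=np.atleast_2d(np.asarray(px,float))
    d=np.c_[(px[:,0]-K[0,2])/K[0,0],-(px[:,1]-K[1,2])/K[1,1],-np.ones(len(px))]@T[:3,:3].T
    o=T[:3,3];return o+d*((z-o[2])/d[:,2])[:,None]
def proj(s,P):
    K=s["mtx"];T=s["cam_to_world"];p=(np.atleast_2d(P)-T[:3,3])@T[:3,:3]
    return np.c_[K[0,0]*p[:,0]/-p[:,2]+K[0,2],K[1,1]*-p[:,1]/-p[:,2]+K[1,2]]
def biggest(m,box):
    x0,y0,x1,y1=box;k=np.zeros_like(m);k[y0:y1,x0:x1]=m[y0:y1,x0:x1]
    c=cv2.findContours(k,cv2.RETR_EXTERNAL,cv2.CHAIN_APPROX_NONE)[0]
    return max(c,key=cv2.contourArea)
def rect(s,c,z):
    P=ray(s,c.reshape(-1,2),z)[:,:2].astype(np.float32);(cx,cy),(w,h),a=cv2.minAreaRect(P*1000)
    if w<h: a+=90;w,h=h,w
    a=(a+90)%180-90
    return np.round([cx,cy,w,h,a],1)
E
python3 - <<'E'
from h import *
s=r.snapshot("top");im=s["img"];hsv=cv2.cvtColor(im,cv2.COLOR_RGB2HSV)
H,S,V=cv2.split(hsv)
wood=((S>120)&((H<18))&(V>60)).astype(np.uint8)*255
dark=(V<60).astype(np.uint8)*255
for n,b in dict(disc=(375,180,425,225),nb=(220,130,265,178),ob=(290,135,345,175)).items():
    z=.021 if n=="disc" else .054
    c=biggest(wood,b);z-=0.005
    P=ray(s,c.reshape(-1,2),z)[:,:2].astype(np.float32);print(n,np.round(np.array(cv2.minEnclosingCircle(P*1000)[0]),1),np.round(cv2.minEnclosingCircle(P*1000)[1],1),rect(s,c,z))
cm=cv2.morphologyEx(dark,cv2.MORPH_CLOSE,np.ones((3,3)))
print("mat",rect(s,biggest(cm,(130,160,200,275)),.003))
print("spat wood",rect(s,biggest(((S>80)&(V>35)&(H<20)).astype(np.uint8)*255,(145,205,180,260)),.058))
print("blade",rect(s,biggest(((V>90)).astype(np.uint8)*255,(147,176,177,216)),.005))
a=[im[120:240,190:280],im[120:240,285:375],im[165:255,360:430],im[165:270,135:190]]
a=[cv2.resize(x,(round(x.shape[1]*300/x.shape[0])if 0 else x.shape[1]*290//x.shape[0],290),interpolation=2)for x in a]
row1=np.hstack(a[:2]);row2=np.hstack(a[2:]);w=max(row1.shape[1],row2.shape[1])
o=np.vstack([np.pad(q,((0,0),(0,w-q.shape[1]),(0,0)))for q in(row1,row2)]);cv2.imwrite("pics/c1.png",o[:,:,::-1])
E
```

```text
disc [ 597.8 -325.4] 48.3 [ 597.9 -325.6   95.1   92.2  -44.7]
nb [714.5 105.8] 48.6 [714.3 105.6  93.9  93.5  73.3]
ob [720.7 -99. ] 63.4 [721.3 -98.7 113.3  64.5 -89.8]
mat [546.4 327.8 255.3 105.7   5.4]
spat wood [504.9 315.8  86.3  26.8  10.3]
blade [603.4 336.3  80.5  48.4  10.2]
```

View pics/c1.png

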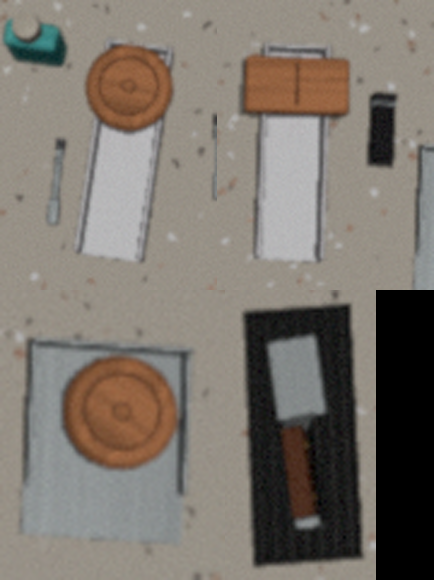

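The crop shows the spatula lying at a slight angle on the mat and the disc close to the tray's right wall. The round channel has a small positive yaw, and the tray a small negative one. Next I'll measure the tray and channel frames and work out the grasp.

```bash
cat >> h.py <<'E'
from scipy.spatial.transform import Rotation as R
def go(pos,yaw,pitch=0,base=None):
    """scaled shift/turn to put TCP at pos (m) with spatula yaw, pitch(+ nose up) deg"""
    st=r.get_state();p=st["tool_pos"];A=R.from_quat(st["eef_rot"])
    B=R.from_euler("ZY",[yaw,-pitch],degrees=True)*R.from_matrix(np.array([[-1,0,0],[0,1,0],[0,0,-1.]]))
    d=A.inv().apply(np.asarray(pos)-p)/.15;t=(A.inv()*B).as_rotvec()/(np.pi/2)
    print("shift",np.round(d,3),"turn",np.round(t,4),"clock",round(st["clock"],2));return d,t
E
python3 - <<'E'
from h import *
s=r.snapshot("top");im=s["img"];hsv=cv2.cvtColor(im,cv2.COLOR_RGB2HSV)
print("px tray",hsv[235,390],"counter",hsv[260,390],"chan",hsv[200,241],hsv[200,316],)
t=ray(s,[(368.7,181.1),(418.3,184.2)],.028);f=ray(s,[(366.8,240.4),(415.9,243.5)],.003)
print("tray back",t[:,:2].round(4).tolist(),"front",f[:,:2].round(4).tolist())
H,S,V=cv2.split(hsv)
for n,b,z in(("chR",(215,165,262,235),.036),("chO",(295,165,335,235),.036)):
    m=((S<30)&(V>hsv[200,241][2]-25)).astype(np.uint8)*255
    c=biggest(m,b);print(n,rect(s,c,z),rect(s,c,.004))
m=((H>85)&(H<125)&(S>15)&(V>80)).astype(np.uint8)*255
c=biggest(m,(355,170,430,250));print("tray",rect(s,c,.003))
go((.5105,.3175,.20),11)
go((.5105,.3175,.032),11)
E
```

```text
px tray [108   9 149] counter [ 24  24 148] chan [  0   0 185] [ 90   3 184]
tray back [[0.6545, -0.244], [0.6487, -0.3827]] front [[0.4908, -0.243], [0.4848, -0.3808]]
chR [596.5 113.6 152.7  62.7  -7. ] [600.8 116.3 156.5  64.3  -7. ]
chO [603.7 -92.6 163.6  62.6  -1.7] [608.2 -95.2 167.7  64.2  -1.7]
tray [ 528.2 -378.9    0.     0.     0. ]
shift [-2.087 -0.742  0.256] turn [-7.000e-04 -2.000e-04 -4.194e-01] clock 0.2
shift [-2.087 -0.741  1.376] turn [-7.000e-04 -2.000e-04 -4.194e-01] clock 0.2
```

```bash
python3 -m pendant '[1,-0.33,-0.12,0.04,0,0,-0.09,1,-0.66,-0.24,0.08,0,0,-0.18,1,-1,-0.37,0.12,0,0,-0.27,1,-1,-0.37,0.12,0,0,-0.36,1,-1,-0.37,0.12,0,0,-0.419,1,-1,-0.37,0.12,0,0,-0.419]' 20; python3 -c "
from h import *
go((.5105,.3175,.20),11);go((.5105,.3175,.032),11)"
```

```text
clock: 0.8
tool_pos: [0.3908, 0.4403, 0.2205]
eef_rot: [-0.095, 0.995, -0.0, -0.0]
contact_force: [0.3, 0.6, -0.2]
opening: 0.998
finger_force: 0.0
shift [-0.629 -0.955  0.136] turn [-0.     -0.0004 -0.0013] clock 0.8
shift [-0.63  -0.955  1.256] turn [-0.     -0.0004 -0.0013] clock 0.8
```

```bash
python3 -m pendant '[1,-0.2,-0.3,0.05,0,0,0,1,-0.4,-0.6,0.1,0,0,0,1,-0.63,-0.955,0.3,0,0,0,1,-0.63,-0.955,0.5,0,0,0,1,-0.63,-0.955,0.5,0,0,0,1,-0.63,-0.955,0.5,0,0,0]' 20; python3 - <<'E'
from h import *
s=r.snapshot("wrist");cv2.imwrite("pics/w1.png",s["img"][:,:,::-1])
go((.5105,.3175,.032),11)
print(proj(s,[(.5105,.3175,.061),(.5494,.325,.061)]).round(), s["cam_to_world"].round(3).tolist())
E
```

```text
clock: 1.4
tool_pos: [0.5095, 0.3187, 0.145]
eef_rot: [-0.095, 0.996, -0.0, -0.001]
contact_force: [-1.0, 0.4, 0.8]
opening: 0.998
finger_force: 0.0
shift [-0.004 -0.023  0.761] turn [ 0.0013 -0.      0.0001] clock 1.45
[[274. 227.]
 [274. 277.]] [[-0.188, -0.932, -0.309, 0.429], [0.982, -0.179, -0.06, 0.304], [0.0, -0.315, 0.949, 0.291], [0.0, 0.0, 0.0, 1.0]]
```

View pics/w1.png

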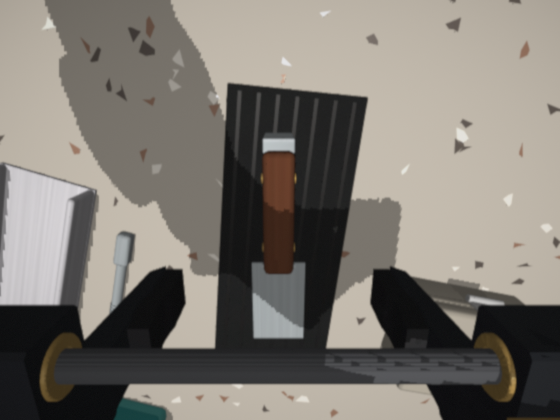

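The wrist view shows the handle running from (279,150) to (279,272), parallel to the fingers and centred between them to within about 3 mm. I'll go straight down and grip.

```bash
python3 -m pendant '[1,0,0,0.25,0,0,0,1,0,0,0.5,0,0,0,1,0,0,0.7,0,0,0,1,0,0,0.755,0,0,0,1,0,0,0.755,0,0,0,0.1,0,0,0.755,0,0,0,0,0,0,0.755,0,0,0,0,0,0,0.755,0,0,0,0,0,0,0.755,0,0,0,0,0,0,0.755,0,0,0,0,0,0,0.755,0,0,0,0,0,0,0.755,0,0,0]' 45; python3 -m pendant '[0,0,0,0,0,0,0,0,0,0,0,0,0,0,0,0,0,-0.1,0,0,0,0,0,0,-0.3,0,0,0,0,0,0,-0.6,0,0,0,0,0,0,-0.8,0,0,0,0,0,0,-0.8,0,0,0]' 45;  python3 - <<'E'
from h import *
for n in("scene","wrist","top"):
    s=r.snapshot(n);cv2.imwrite(f"pics/g_{n}.png",s["img"][:,:,::-1])
im=cv2.imread("pics/g_wrist.png");a=cv2.imread("pics/g_scene.png")[180:390,280:560]
cv2.imwrite("pics/g.png",np.vstack([cv2.resize(im,(400,300)),cv2.resize(a,(400,300))]))
E
```

```text
clock: 2.65
tool_pos: [0.5103, 0.3184, 0.0325]
eef_rot: [-0.095, 0.995, 0.0, -0.0]
contact_force: [0.1, 0.3, 0.3]
opening: 0.393
finger_force: 0.0
clock: 3.35
tool_pos: [0.5125, 0.3204, 0.1577]
eef_rot: [-0.095, 0.995, 0.002, 0.004]
contact_force: [-1.3, 0.5, -1.2]
opening: 0.243
finger_force: 45.0
```

View pics/g.png

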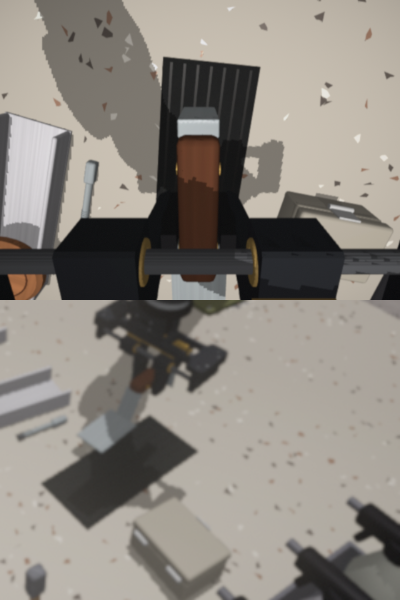

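The grip is good: the handle is centred in the pads and the blade is forward. Now I'll move to the tray.

```bash
python3 -c "
from h import *
go((.45,0,.16),4);go((.403,-.319,.12),-2)"
```

```text
shift [ 0.793 -2.004 -0.05 ] turn [-0.0007 -0.0007  0.0773] clock 3.5
shift [ 1.505 -4.032  0.219] turn [-0.0007 -0.0007  0.144 ] clock 3.5
```

```bash
for i in 1; do python3 -m pendant '[0,0.1,-0.25,0,0,0,0,0,0.2,-0.5,0,0,0,0,0,0.3,-0.75,0,0,0,0,0,0.4,-1,0,0,0,0]' | head -2; python3 -m pendant '[0,0.1,-0.25,0,0,0,0,0,0.2,-0.5,0,0,0,0,0,0.3,-0.75,0,0,0,0,0,0.4,-1,0,0,0,0]' | head -2; python3 -m pendant '[0,0.1,-0.25,0,0,0,0,0,0.2,-0.5,0,0,0,0,0,0.3,-0.75,0,0,0,0,0,0.4,-1,0,0,0,0]'|head -2; python3 -m pendant '[0,0.1,-0.25,0,0,0,0.05,0,0.2,-0.5,0,0,0,0.1,0,0.25,-0.75,0,0,0,0.144,0,0.25,-0.9,0,0,0,0.144,0,0.25,-0.9,0,0,0,0.144,0,0.25,-0.9,0,0,0,0.144]'; done;  python3 -c "
from h import *
go((.403,-.319,.06),-2)"
```

```text
clock: 3.9
tool_pos: [0.4782, 0.1577, 0.151]
clock: 4.3
tool_pos: [0.4478, -0.0005, 0.1512]
clock: 4.7
tool_pos: [0.4175, -0.1589, 0.1512]
clock: 5.3
tool_pos: [0.4071, -0.2965, 0.1512]
eef_rot: [0.018, 1.0, 0.001, -0.001]
contact_force: [0.4, 0.2, -2.0]
opening: 0.243
finger_force: 45.0
shift [ 0.02  -0.152  0.608] turn [ 0.0013 -0.0014 -0.0002] clock 5.3
```

```bash
python3 -m pendant '[0,0.01,-0.07,0.2,0,0,0,0,0.02,-0.15,0.4,0,0,0,0,0.02,-0.15,0.6,0,0,0,0,0.02,-0.15,0.6,0,0,0,0,0.02,-0.15,0.6,0,0,0]';python3 - <<'E'
from h import *
t=r.snapshot("top");s=r.snapshot("scene");w=r.snapshot("wrist")
a=cv2.resize(t["img"][170:290,350:440],None,fx=3,fy=3,interpolation=2)
b=cv2.resize(s["img"][110:200,180:280],None,fx=4,fy=4,interpolation=2)[:360]
c=cv2.resize(w["img"],(280,210))
o=np.zeros((580,680,3),np.uint8);o[:360,:270]=a;o[:360,275:675]=b;o[365:575,:280]=c
cv2.imwrite("pics/p1.png",o[:,:,::-1]);go((.403,-.319,.0325),-2)
E
```

```text
clock: 5.8
tool_pos: [0.4043, -0.3176, 0.0624]
eef_rot: [0.016, 1.0, 0.001, -0.001]
contact_force: [0.0, 0.1, -0.5]
opening: 0.242
finger_force: 45.0
shift [0.015 0.001 0.209] turn [-0.0003  0.0013  0.0008] clock 5.95
```

View pics/p1.png

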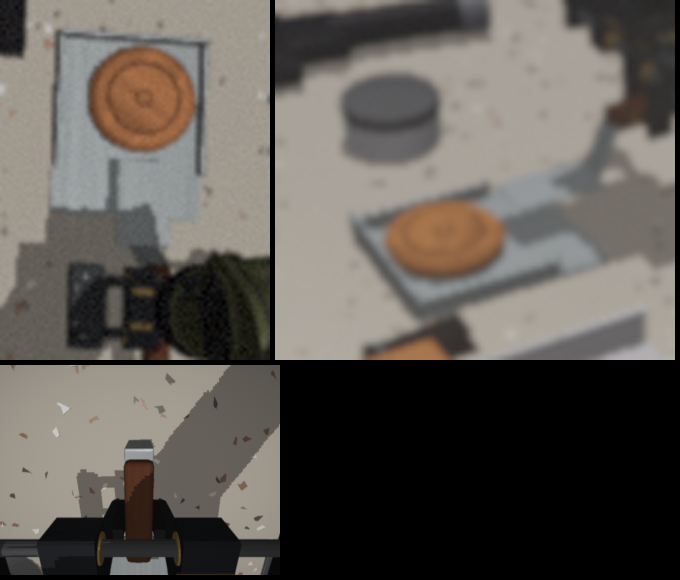

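The top view shows the blade's front edge at about (395,222), a little left of the disc centre at (398,203). I'll check that numerically.

```bash
python3 - <<'E'
from h import *
t=r.snapshot("top");im=t["img"]
print(ray(t,[(386,222.7),(403.3,222.7),(394.7,222.7)],.033).round(4).tolist())
print(proj(t,[(.5393,-.322,.033)]))
for y in range(218,240,3): print(y,im[y,380:412].mean(1).astype(int).tolist())
H,S,V=cv2.split(cv2.cvtColor(im,cv2.COLOR_RGB2HSV))
c=biggest(((S>120)&(H<18)&(V>60)).astype(np.uint8)*255,(375,180,425,225))
P=ray(t,c.reshape(-1,2),.012)[:,:2].astype(np.float32);print(cv2.minEnclosingCircle(P*1000))
E
```

```text
[[0.5388, -0.2902, 0.033], [0.5398, -0.3379, 0.033], [0.5393, -0.3142, 0.033]]
[[397.52235687 222.75213932]]
218 [155, 155, 156, 157, 156, 150, 144, 124, 111, 92, 84, 78, 87, 97, 101, 101, 100, 101, 100, 100, 103, 99, 96, 95, 101, 110, 126, 139, 147, 152, 149, 151]
221 [154, 154, 157, 158, 155, 152, 147, 138, 142, 139, 144, 139, 139, 132, 135, 129, 132, 137, 137, 145, 144, 148, 148, 153, 148, 155, 151, 152, 153, 151, 150, 150]
224 [158, 156, 158, 159, 157, 149, 113, 91, 87, 101, 124, 149, 154, 159, 158, 159, 154, 155, 150, 151, 149, 147, 150, 152, 149, 152, 152, 152, 150, 147, 151, 150]
227 [156, 157, 160, 156, 155, 146, 112, 89, 89, 98, 122, 146, 154, 156, 156, 154, 154, 156, 153, 156, 153, 150, 151, 152, 152, 152, 151, 151, 148, 153, 148, 150]
230 [154, 156, 157, 159, 160, 148, 116, 91, 92, 96, 123, 146, 156, 156, 158, 157, 149, 154, 153, 157, 155, 155, 156, 155, 150, 153, 154, 152, 149, 147, 149, 148]
233 [157, 155, 161, 159, 157, 147, 115, 91, 86, 101, 137, 154, 157, 156, 157, 156, 157, 154, 150, 155, 153, 153, 152, 149, 150, 153, 149, 151, 151, 151, 149, 151]
236 [158, 156, 158, 162, 156, 147, 113, 91, 84, 99, 139, 155, 152, 158, 156, 157, 154, 154, 155, 155, 156, 154, 152, 149, 150, 153, 154, 151, 151, 150, 150, 149]
239 [139, 140, 142, 142, 142, 134, 104, 91, 87, 96, 126, 138, 140, 142, 135, 114, 104, 99, 100, 92, 111, 138, 154, 153, 154, 153, 155, 150, 151, 149, 152, 149]
((598.5979614257812, -326.486328125), 48.43418502807617)
```

```bash
python3 -m pendant '[0,0.05,0,0,0,0,0,0,0.05,0,0.1,0,0,0,0,0.05,0,0.16,0,0,0,0,0.05,0,0.16,0,0,0,0,0.05,0,0.16,0,0,0]'|grep -E "pos|force"; python3 -m pendant '[0,0,0,0.02,0,0,0,0,0,0,0.02,0,0,0,0,0,0,0.02,0,0,0]'|grep -E "pos|force";python3 -m pendant '[0,0,0,0.02,0,0,0,0,0,0,0.02,0,0,0,0,0,0,0.02,0,0,0]'|grep -E "pos|force"
```

```text
tool_pos: [0.3967, -0.3193, 0.0386]
contact_force: [0.4, 0.4, -1.7]
finger_force: 45.0
tool_pos: [0.3968, -0.3194, 0.0356]
contact_force: [-0.4, 0.6, -1.2]
finger_force: 45.0
tool_pos: [0.3968, -0.3194, 0.0324]
contact_force: [0.8, -0.3, -1.0]
finger_force: 45.0
```

```bash
for k in 1; do python3 -m pendant '[0,0,0,0.01,0,0,0,0,0,0,0.01,0,0,0,0,0,0,0.01,0,0,0]'|grep -E "pos|contact"; python3 -m pendant '[0,0,0,0.01,0,0,0,0,0,0,0.01,0,0,0,0,0,0,0.01,0,0,0]'|grep -E "pos|contact";python3 -m pendant '[0,0,0,0.01,0,0,0,0,0,0,0.01,0,0,0,0,0,0,0.01,0,0,0]'|grep -E "pos|contact"; done; python3 - <<'E'
from h import *
print(r.get_state()["moment"].round(3),r.get_state()["clock"])
t=r.snapshot("wrist");s=r.snapshot("scene")
b=cv2.resize(s["img"][110:200,200:330],None,fx=5,fy=5,interpolation=2)
cv2.imwrite("pics/p2.png",b[:,:,::-1])
E
```

```text
tool_pos: [0.3965, -0.3194, 0.031]
contact_force: [-0.3, 0.1, 1.5]
tool_pos: [0.3964, -0.3194, 0.0303]
contact_force: [-2.6, 0.9, 10.9]
tool_pos: [0.3965, -0.3193, 0.0302]
contact_force: [-5.2, 2.7, 25.2]
[ 0.507  0.733 -0.032] 8.0
```

View pics/p2.png

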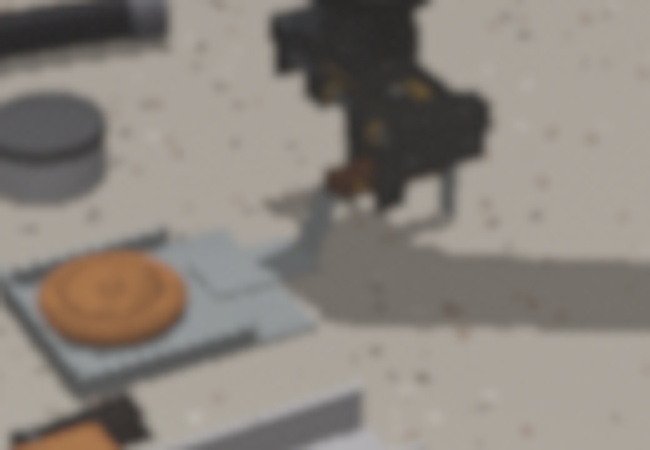

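The scene view shows the blade on the tray, with its tip at about (245,285) in the crop and just in front of the disc. Both blade and tail are carrying load. I'll ease off and tip the nose down about 2.5°.

```bash
python3 -m pendant '[0,0,0,-0.06,0,0,0,0,0,0,-0.06,0,0.028,0,0,0,0,-0.06,0,0.028,0,0,0,0,-0.06,0,0.028,0]'|grep -E "pos|contact"; python3 -m pendant '[0,0,0,0.01,0,0,0,0,0,0,0.01,0,0,0,0,0,0,0.01,0,0,0]'|grep -E "pos|contact"; python3 -c "
from h import *
s=r.get_state();print(s['moment'].round(2),s['contact_force'].round(2));A=R.from_quat(s['eef_rot']).as_matrix();print(A.round(3))"
```

```text
tool_pos: [0.3974, -0.3193, 0.0368]
contact_force: [-0.1, -0.1, -0.3]
tool_pos: [0.3968, -0.3193, 0.0354]
contact_force: [0.9, -0.3, 1.2]
[-0.05 -0.35 -0.05] [ 0.9  -0.27  1.24]
[[-0.998  0.035 -0.043]
 [ 0.035  0.999  0.002]
 [ 0.043  0.    -0.999]]
```

```bash
python3 -m pendant '[0,-0.05,0,0.003,0,0,0,0,-0.1,0,0.001,0,0,0,0,-0.15,0,-0.001,0,0,0,0,-0.2,0,-0.003,0,0,0,0,-0.25,0,-0.006,0,0,0,0,-0.25,0,-0.006,0,0,0]'|grep -E "pos|contact";  python3 -m pendant '[0,-0.05,0,-0.002,0,0,0,0,-0.1,0,-0.004,0,0,0,0,-0.15,0,-0.006,0,0,0,0,-0.15,0,-0.006,0,0,0]'|grep -E "pos|contact"; python3 - <<'E'
from h import *
s=r.snapshot("top")["img"];H,S,V=cv2.split(cv2.cvtColor(s,cv2.COLOR_RGB2HSV));t=r.snapshot("top")
c=biggest(((S>120)&(H<18)&(V>60)).astype(np.uint8)*255,(375,170,425,225))
for z in(.012,):
    P=ray(t,c.reshape(-1,2),z)[:,:2].astype(np.float32);print(cv2.minEnclosingCircle(P*1000))
E
```

```text
tool_pos: [0.4367, -0.3206, 0.0348]
contact_force: [1.1, 0.1, -0.3]
tool_pos: [0.4589, -0.3214, 0.0347]
contact_force: [1.3, -0.5, 0.3]
((604.3928833007812, -328.2865905761719), 48.56838607788086)
```

The disc has moved about 6 mm to the wall and the blade is sliding under it with little force. I'll keep going.

```bash
python3 -m pendant '[0,-0.05,0,-0.002,0,0,0,0,-0.1,0,-0.004,0,0,0,0,-0.15,0,-0.006,0,0,0,0,-0.2,0,-0.008,0,0,0,0,-0.2,0,-0.008,0,0,0]'|grep -E "pos|contact";  python3 -m pendant '[0,-0.02,0,-0.001,0,0,0,0,-0.04,0,-0.002,0,0,0,0,-0.04,0,-0.002,0,0,0]'|grep -E "pos|contact"; python3 - <<'E'
from h import *
t=r.snapshot("top");s=t["img"];H,S,V=cv2.split(cv2.cvtColor(s,cv2.COLOR_RGB2HSV))
c=biggest(((S>120)&(H<18)&(V>60)).astype(np.uint8)*255,(375,170,425,225))
P=ray(t,c.reshape(-1,2),.015)[:,:2].astype(np.float32);print(cv2.minEnclosingCircle(P*1000))
E
```

```text
tool_pos: [0.4889, -0.3223, 0.0346]
contact_force: [0.3, 0.3, 0.6]
tool_pos: [0.4927, -0.3226, 0.0345]
contact_force: [-3.3, 0.5, 1.9]
((604.5127563476562, -328.32037353515625), 48.54183578491211)
```

```bash
python3 -m pendant '[0,0.02,0,0,0,0,0,0,0.02,0,-0.01,0,-0.014,0,0,0.02,0,-0.03,0,-0.028,0,0,0.02,0,-0.05,0,-0.03,0,0,0.02,0,-0.07,0,-0.03,0,0,0.02,0,-0.1,0,-0.03,0,0,0.02,0,-0.15,0,-0.03,0,0,0.02,0,-0.2,0,-0.03,0,0,0.02,0,-0.2,0,-0.03,0]'|grep -E "pos|rot|contact"; python3 - <<'E'
from h import *
t=r.snapshot("top");s=r.snapshot("scene");w=r.snapshot("wrist")
a=cv2.resize(t["img"][160:280,350:440],None,fx=3,fy=3,interpolation=2)
b=cv2.resize(s["img"][110:200,180:280],None,fx=4,fy=4,interpolation=2)[:360]
o=np.zeros((365,680,3),np.uint8);o[:360,:270]=a;o[:360,275:675]=b
cv2.imwrite("pics/p3.png",o[:,:,::-1])
print(r.get_state()["moment"].round(2),r.get_state()["clock"])
E
```

```text
tool_pos: [0.4921, -0.323, 0.066]
eef_rot: [0.017, 1.0, -0.0, 0.003]
contact_force: [0.7, -0.3, -2.3]
[0.03 0.19 0.04] 11.8
```

View pics/p3.png

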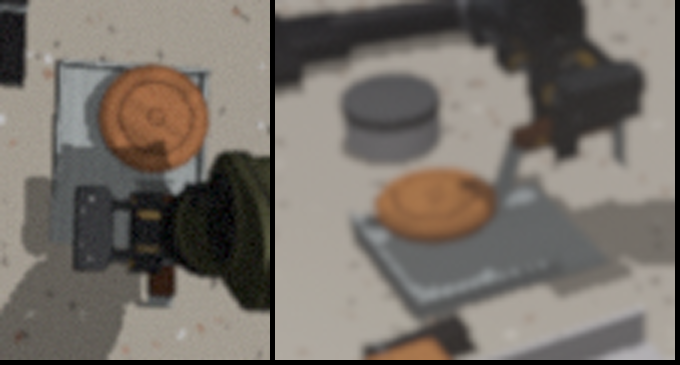

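The disc is lifted on the blade and against the neck (scene crop (435,205)). I'll raise it further and measure its offset.

```bash
python3 -m pendant '[0,0.02,0,-0.04,0,0,0,0,0.05,0,-0.1,0,0,0,0,0.08,0,-0.18,0,0,0,0,0.1,0,-0.26,0,0,0,0,0.1,0,-0.33,0,0,0,0,0.1,0,-0.37,0,0,0,0,0.1,0,-0.38,0,0,0,0,0.1,0,-0.38,0,0,0]'|grep -E "pos|rot|contact"; cat >> h.py <<'E'
def disc(z,box):
    t=r.snapshot("top");s=t["img"];H,S,V=cv2.split(cv2.cvtColor(s,cv2.COLOR_RGB2HSV))
    c=biggest(((S>110)&(H<20)&(V>45)).astype(np.uint8)*255,box)
    P=ray(t,c.reshape(-1,2),z)[:,:2].astype(np.float32);c,ra=cv2.minEnclosingCircle(P*1000);st=r.get_state()
    A=R.from_quat(st["eef_rot"]).as_matrix();print("disc",np.round(c,1),round(ra,1),"in tool",(A.T@(np.r_[np.array(c)/1000,0]-np.r_[st["tool_pos"][:2],0])).round(4),st["clock"])
E
python3 - <<'E'
from h import *
st=r.get_state();disc(st["tool_pos"][2]-.0258+.012,(375,160,440,225))
go((.4858,.1287,st["tool_pos"][2]),-7)
E
```

```text
tool_pos: [0.476, -0.3222, 0.1218]
eef_rot: [0.017, 1.0, -0.0, 0.002]
contact_force: [-0.6, 0.3, -2.1]
disc [ 586.8 -326. ] 49.1 in tool [-1.111e-01 -1.000e-04  3.000e-04] 12.65
shift [ 3.800e-02  3.006e+00 -2.000e-03] turn [0.0002 0.0019 0.0557] clock 12.65
```

```bash
python3 -m pendant '[0,0,0.03,0,0,0,0,0,0,0.09,0,0,0,0,0,0,0.18,0,0,0,0,0,0,0.3,0,0,0,0,0,0,0.44,0,0,0,0,0,0,0.58,0,0,0,0,0,0,0.72,0,0,0,0,0,0,0.86,0,0,0,0,0,0,1,0,0,0,0]'|grep -E "pos|contact"; python3 -m pendant '[0,0,0.14,0,0,0,0,0,0,0.28,0,0,0,0,0,0,0.42,0,0,0,0,0,0,0.56,0,0,0,0,0,0,0.7,0,0,0,0,0,0,0.85,0,0,0,0,0,0,1,0,0,0,0]'|grep -E "pos|contact"; python3 -m pendant '[0,0,0.14,0,0,0,0.005,0,0,0.28,0,0,0,0.01,0,0.01,0.42,0,0,0,0.018,0,0.01,0.55,0,0,0,0.026,0,0.02,0.67,0,0,0,0.034,0,0.03,0.77,0,0,0,0.042,0,0.04,0.86,0,0,0,0.048,0,0.04,0.93,0,0,0,0.052,0,0.04,0.98,0,0,0,0.056,0,0.04,1,0,0,0,0.056,0,0.04,1,0,0,0,0.056,0,0.04,1,0,0,0,0.056]'|grep -E "pos|rot|contact"; python3 - <<'E'
from h import *
st=r.get_state();disc(st["tool_pos"][2]-.0258+.012,(210,165,280,235))
t=r.snapshot("top");s=r.snapshot("scene")
a=cv2.resize(t["img"][120:250,190:300],None,fx=3,fy=3,interpolation=2)
b=cv2.resize(s["img"][180:300,220:350],None,fx=3,fy=3,interpolation=2)
o=np.zeros((390,730,3),np.uint8);o[:390,:330]=a;o[:360,335:725]=b
cv2.imwrite("pics/p4.png",o[:,:,::-1])
E
```

```text
tool_pos: [0.4809, -0.1697, 0.1216]
contact_force: [0.0, 0.8, -2.6]
tool_pos: [0.4857, -0.0199, 0.1217]
contact_force: [-0.4, 0.2, -2.3]
tool_pos: [0.4854, 0.127, 0.1215]
eef_rot: [0.062, 0.998, -0.0, 0.001]
contact_force: [0.5, -0.4, -1.9]
disc [594.7 112.6] 48.3 in tool [-0.1101 -0.0007  0.0003] 15.5
```

View pics/p4.png

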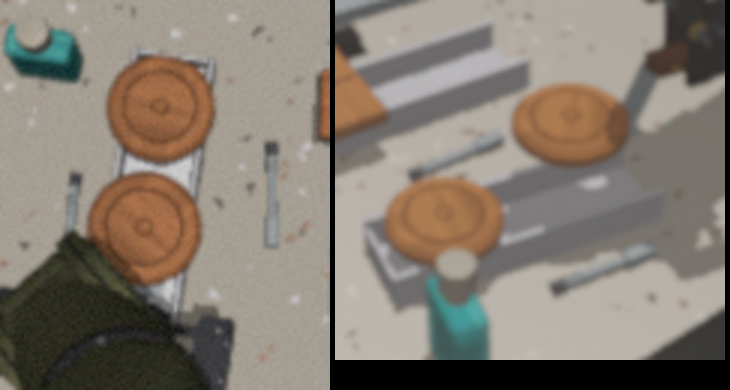

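The disc hovers over the free front half at (143,226) in the crop, with a gap to the neighbour. I'll correct 2.5 mm in y and lower it slowly.

```bash
python3 -m pendant '[0,0,0.005,0.03,0,0,0,0,0,0.01,0.08,0,0,0,0,0,0.017,0.14,0,0,0,0,0,0.017,0.2,0,0,0,0,0,0.017,0.25,0,0,0,0,0,0.017,0.29,0,0,0,0,0,0.017,0.32,0,0,0,0,0,0.017,0.34,0,0,0,0,0,0.017,0.35,0,0,0,0,0,0.017,0.35,0,0,0]'|grep -E "pos|contact"; python3 -m pendant '[0,0,0,0.012,0,0,0,0,0,0,0.024,0,0,0,0,0,0,0.036,0,0,0,0,0,0,0.048,0,0,0,0,0,0,0.06,0,0,0,0,0,0,0.072,0,0,0,0,0,0,0.085,0,0,0,0,0,0,0.1,0,0,0,0,0,0,0.12,0,0,0,0,0,0,0.14,0,0,0,0,0,0,0.14,0,0,0]'|grep -E "pos|contact"; python3 - <<'E'
from h import *
disc(.048,(210,165,280,235));print(r.get_state()["moment"].round(2))
E
```

```text
tool_pos: [0.486, 0.1304, 0.0691]
contact_force: [-0.2, 0.2, -2.4]
tool_pos: [0.4858, 0.1303, 0.0476]
contact_force: [-0.3, -1.0, -1.0]
disc [596.4 115.5] 47.9 in tool [-0.1116 -0.0012  0.0003] 17.75
[-0.01  0.01  0.01]
```

The disc rests on the edges: the load has gone and its measured position agrees. Now I'll draw the spatula out.

```bash
python3 -m pendant '[0,0.03,0,0,0,0,0,0,0.1,0,0,0,0,0,0,0.2,0,0,0,0,0,0,0.3,0,0,0,0,0,0,0.4,0,0,0,0,0,0,0.5,0,0,0,0,0,0,0.6,0,0,0,0,0,0,0.66,0,0,0,0,0,0,0.66,0,0,0,0]'|grep -E "pos|rot|contact"; python3 - <<'E'
from h import *
disc(.048,(210,165,280,235));t=r.snapshot("top")
cv2.imwrite("pics/p5.png",cv2.resize(t["img"][120:290,150:310],None,fx=3,fy=3,interpolation=2)[:,:,::-1])
E
```

```text
disc [596.1 116.4] 48.1 in tool [-0.111  -0.0004  0.0003] 17.8$: bad value
```

View pics/p5.png

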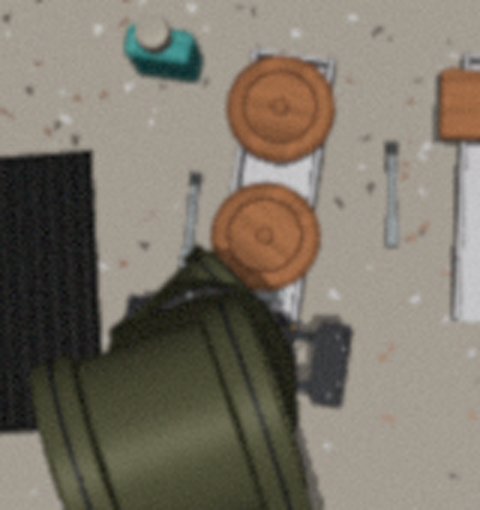

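The disc sits on the channel at (266,236) in the crop, clear of its neighbour. The withdraw call was refused for a wrong count of numbers, so I'll retype it.

```bash
python3 -m pendant '[0,0.03,0,0,0,0,0, 0,0.1,0,0,0,0,0, 0,0.2,0,0,0,0,0, 0,0.3,0,0,0,0,0, 0,0.4,0,0,0,0,0, 0,0.5,0,0,0,0,0, 0,0.6,0,0,0,0,0, 0,0.66,0,0,0,0,0, 0,0.66,0,0,0,0,0]'|grep -E "pos|rot|contact"; python3 - <<'E'
from h import *
disc(.048,(210,165,280,235))
E
```

```text
tool_pos: [0.3873, 0.1366, 0.0481]
eef_rot: [0.06, 0.998, -0.01, -0.014]
contact_force: [-0.0, 0.0, -1.6]
disc [595.9 115.9] 47.8 in tool [-0.2104  0.005  -0.0059] 18.8
```

```bash
python3 -m pendant '[0,0,0,-0.15,0,0,0, 0,0,0,-0.4,0,0,0, 0,0,0,-0.65,0,0,0, 0,0,0,-0.75,0,0,0, 0,0,0,-0.75,0,0,0]'|grep -E "pos|rot|contact"; python3 - <<'E'
from h import *
go((.5026,.3237,.15),5.4)
E
```

```text
tool_pos: [0.3921, 0.1389, 0.1618]
eef_rot: [0.061, 0.998, -0.008, -0.012]
contact_force: [-0.1, 0.3, -3.1]
shift [-0.582  1.314  0.042] turn [-0.0096 -0.0163 -0.1378] clock 19.3
```

```bash
python3 -m pendant '[0,-0.05,0.1,0,0,0,0, 0,-0.12,0.3,0,0,0,0, 0,-0.2,0.55,0,0,0,0, 0,-0.3,0.7,0,0,0,0, 0,-0.3,0.7,0,0,0,0]'|grep -E "pos|rot"; python3 -m pendant '[0,-0.08,0.2,0,0,0,-0.05, 0,-0.2,0.4,0,-0.01,-0.01,-0.1, 0,-0.28,0.6,0.04,-0.01,-0.016,-0.138, 0,-0.28,0.61,0.04,-0.01,-0.016,-0.138, 0,-0.28,0.61,0.04,-0.01,-0.016,-0.138]'|grep -E "pos|rot";  python3 - <<'E'
from h import *
go((.5026,.3237,.04),5.4)
E
```

```text
tool_pos: [0.4502, 0.2411, 0.1555]
eef_rot: [0.06, 0.998, -0.008, -0.014]
tool_pos: [0.5002, 0.3219, 0.1461]
eef_rot: [-0.048, 0.999, -0.002, -0.003]
shift [-0.021  0.013  0.707] turn [-0.0026 -0.004   0.0012] clock 20.3
```

```bash
python3 -m pendant '[0,-0.02,0.01,0.2,-0.003,-0.004,0, 0,-0.02,0.01,0.45,-0.003,-0.004,0, 0,-0.02,0.01,0.65,-0.003,-0.004,0, 0,-0.02,0.01,0.71,-0.003,-0.004,0, 0,-0.02,0.01,0.73,-0.003,-0.004,0, 0,-0.02,0.01,0.73,-0.003,-0.004,0]'|grep -E "pos|rot|contact"; python3 -m pendant '[0,0,0,0.015,0,0,0, 0,0,0,0.025,0,0,0, 0,0,0,0.025,0,0,0]'|grep -E "pos|contact";python3 -m pendant '[0,0,0,0.01,0,0,0, 0,0,0,0.01,0,0,0, 0,0,0,0.01,0,0,0]'|grep -E "pos|contact"; python3 -m pendant '[0,0,0,0.01,0,0,0, 0,0,0,0.01,0,0,0, 0,0,0,0.01,0,0,0]'|grep -E "pos|contact"
```

```text
tool_pos: [0.5046, 0.3241, 0.0392]
eef_rot: [-0.047, 0.999, 0.002, 0.002]
contact_force: [0.1, 0.1, -1.7]
tool_pos: [0.5049, 0.3243, 0.0353]
contact_force: [-0.0, 0.1, -1.4]
tool_pos: [0.5046, 0.3243, 0.0333]
contact_force: [-0.3, 0.4, -1.2]
tool_pos: [0.5046, 0.3245, 0.0323]
contact_force: [-1.0, -0.7, 5.8]
```

```bash
python3 -m pendant '[0.35,0,0,0,0,0,0, 0.35,0,0,0,0,0,0, 0.35,0,0,0,0,0,0, 0.6,0,0,0,0,0,0, 0.6,0,0,0,0,0,0, 0.8,0,0,0,0,0,0, 0.8,0,0,0,0,0,0, 0.8,0,0,0,0,0,0]'|grep -E "pos|contact|opening|finger"; python3 -m pendant '[0.8,0,0,-0.1,0,0,0, 0.8,0,0,-0.3,0,0,0, 0.8,0,0,-0.6,0,0,0, 0.8,0.3,0,-0.9,0,0,0, 0.8,0.6,0,-1,0,0,0, 0.8,0.8,-0.4,-1,0,0,0, 0.8,0.8,-0.8,-1,0,0,0, 0.8,0.8,-0.8,-1,0,0,0, 0.8,0.8,-0.8,-1,0,0,0]'|grep -E "pos|contact"; python3 - <<'E'
from h import *
disc(.048,(210,165,280,235))
t=r.snapshot("top");s=r.snapshot("scene");im=t["img"]
H,S,V=cv2.split(cv2.cvtColor(im,cv2.COLOR_RGB2HSV))
print("wood",rect(t,biggest(((S>80)&(V>35)&(H<20)).astype(np.uint8)*255,(145,205,180,260)),.061),"blade",rect(t,biggest(((V>90)).astype(np.uint8)*255,(147,176,177,216)),.005))
a=cv2.resize(im[120:275,130:290],None,fx=2.4,fy=2.4,interpolation=2)
b=cv2.resize(s["img"][200:350,220:430],None,fx=1.95,fy=1.95,interpolation=2)
o=np.zeros((375,800,3),np.uint8);o[:a.shape[0],:a.shape[1]]=a;o[:b.shape[0],388:388+b.shape[1]]=b
cv2.imwrite("pics/p6.png",o[:,:,::-1])
E
```

```text
tool_pos: [0.5046, 0.3243, 0.0317]
contact_force: [0.3, -0.2, 0.0]
opening: 0.773
finger_force: 0.0
tool_pos: [0.3953, 0.1875, 0.1815]
contact_force: [-0.6, 0.9, -0.1]
disc [596.  115.7] 48.0 in tool [-0.1921 -0.0933  0.0007] 23.55
wood [497.3 320.9  86.6  28.    5.6] blade [599.2 332.8  81.5  49.8   5.5]
```

View pics/p6.png

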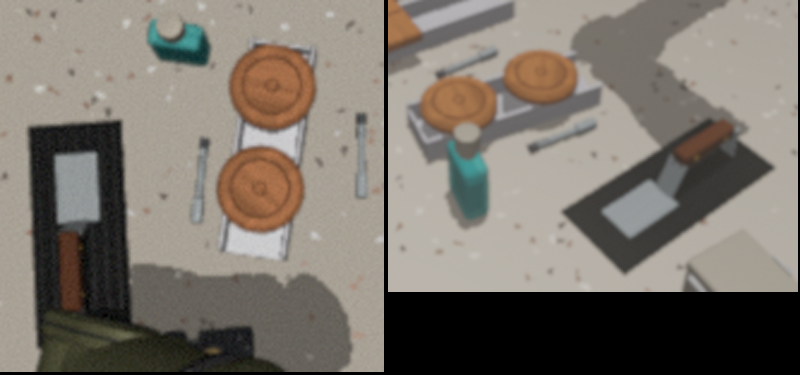

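The views show the spatula standing level on the mat (blade at (78,187) in the crop). The disc lies flat and centred at (261,188), about 20 mm clear of its neighbour, and the robot touches nothing.

```bash
python3 -c "
from plant import r
print(r.finish_job())"
```

```text
the job is handed in; nothing more can be done
None
```

The job is handed in, with no verdict returned: in the last pictures the oiled disc lies flat in the front half of the round-block channel, clear of its neighbour, and the spatula stands on the mat with the gripper clear, at about 24 s of the 64 s allowed.

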